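# Load the paper dispenser and lock the roll with its hitch-pin clip

### The arm

A 6-joint arm with a two-finger parallel gripper is mounted at the origin on a cart in front of the work surface, level with it; the furniture and walls round the work are solid. World frame = base frame: x ahead of the robot, y to its left, z up, the work surface at z = 0. Lengths are in m, angles in rad, forces in N, time in s.
With the tool pointing down it reaches from about 0.35 to 0.775 m from the base axis. Payload 5.5 kg.
Tool frame: the origin (TCP) lies midway between the tips of the shut fingers; the grasp point (between the pads) lies 19 mm behind it (robot.grasp_offset is the distance from the TCP to the grasp point, in m); z points along the fingers, x is the direction in which the jaws open and shut, and the axes are right-handed (so a half turn about z gives the same grasp; the last joint's range is limited). The gripper opens to 85 mm and grips with 20 to 120 N. Pads are 22 mm wide; open, the fingers measure 114 mm over their backs; the gripper's body (76 mm by 85 mm) begins 54 mm behind the grasp point. The pads swing forward as they close: fully open they stand 13 mm farther back than shut.
Start: joints at [-1.461, 0.313, 0.046, 1.304, 0, 1.431], TCP at [0.142, -0.557, 0.231] pointing down, gripper open.
Joint ranges: [-2.76, 2.76], [-0.86, 1.69], [-1.03, 1.26], [-2.2, 2.34], [-1.47, 1.5], [-3.14, 3.14]. Speed limits (rad/s): [2.57, 2.57, 3.14, 3.14, 3.14, 3.14].

### API

Orientations are given as a unit quaternion [x, y, z, w].
In Python, from rig import robot gives the robot as it stands.
- The arm moves only by the tool play_rows, never from a script. Its argument "series" is text: rows parted by semicolons, each of 5 numbers parted by spaces: the shift along the tool's x, y, z in m, then the turn about the tool's z in rad, then the finger opening in m, from 0 to 0.0854. A call has 1 to 20 rows; each row shifts and turns the commanded pose from where the row before left it, along the tool's axes as they then stand; what a row does not reach is not made up. A row lasts 1/10 s, in which the tool goes at most 50 mm and 8.59 degrees, less where a joint would pass 70% of its speed; a pose out of reach is approached as far as the arm can. A call with a gripper value outside its range is refused whole. The fingers move at their own pace and stop on an object; "newtons" is the grip in N (left out, the last holds). Time passes only in rows, so rows that do not move let the fingers close. It gives the time, the measured TCP pose, the force and the opening at its end, in the units of the state.
- robot.state(): the state, without advancing time (a new reading comes with each control period).
- robot.capture(name): name is "scene" or "top"; returns the picture (480x640x3 uint8, red, green, blue); there is no depth.
- robot.camera_model(name): a dict with "fx", "fy", "cx", "cy" (pixels), "cam_to_world" (4x4, takes a point from camera to world coordinates). Camera axes: x right, y down, z forward; pixel columns grow to the right and rows downward; lengths in m; the calibration is good to about 2 mm. A picture is of the moment at which its call begins. camera_model takes no time and is no camera call.
- robot.sign_off(): hands the job in, once; it reports no verdict.
The state is a dict: "t": time; "joint_pos": joint angles; "qd": joint speeds; "joint_efforts": joint torques, N m; "tool_pos": TCP position; "tcp_rot": TCP orientation; "wrist_force": force on the tool from outside, world axes, zero at the start; "moment": the same for the moment, N m; "grip_width": opening from 0.0 (shut) to 1.0 (fully open).
Only numpy, scipy, OpenCV 4.12 (cv2) and the standard library are available. Lean on these libraries where they do the work, as an engineer would, in place of code of your own. Each camera call takes 0.05 s, during which the arm holds its last target.

### The job

Put the fresh paper roll on the upright dispenser's spindle, all the way down on its seat, then lock it on: slide the hitch-pin clip's straight leg through the cross hole above the roll until the bowed spring leg snaps over the spindle and hugs it. Leave the other things on the table where they are.

Things in the scene. Friction and masses are not known exactly. Their poses are not given: they have to be found in the camera images.
- stand: Upright paper-roll dispenser, fixed. Grey round base 150 mm across, 14 mm high; on it a seat disc 64 mm across, top 18 mm above the table, and a steel spindle 24 mm in diameter, its chamfered top 141 mm above the table. A serrated tear bar (3 mm by 22 mm) stands at x = +65 mm, 106 mm high. Origin: on the spindle's axis at table height, z up; x is the cross hole's direction.
- stand_hole (a point): Centre of the spindle's round cross hole, on the spindle's axis, 124 mm above the table. The hole runs right through along the stand's x axis, 9 mm in diameter, countersunk to about 13 mm at both mouths; the clip can go in from either side. A seated roll's top is 6 mm below this point.
- roll: Fresh roll of white paper on a card core, standing upright: outside 58 mm in diameter, 100 mm high, core hole 30 mm right through, 0.11 to 0.23 kg. Origin: on its axis at its underside, z up. On the stand's seat its underside is 18 mm and its top 118 mm above the table.
- clip: Hitch-pin clip (R-clip) of 7 mm steel wire lying flat, 145 mm long, 70 g. Origin: middle of its black plastic-dipped loop, at the underside; x runs from the loop to the tip of the straight leg, y towards the sprung leg, z up. Wire axes lie at z = 4.5 mm; the straight leg's axis at y = -13 mm, its rounded tip at x = 115 mm. Nothing of it reaches beyond y = -17.5 to +18 mm.
- clip_bow (a point): Point on the axis of the clip's straight leg opposite the middle of the bow of the sprung leg, at x = 58, y = -13, z = 4.5 mm in the clip's frame; it coincides with the centre of the spindle's cross hole when the clip is fully home.
- clip_grip (a point): Middle of the clip's loop (clip's origin raised by 4.5 mm), where to grip: the loop is 35 mm wide along the clip's y and 9 mm thick, with flat parallel flanks 26 mm long (x = -13 to +13 mm).
- clip_tip (a point): Tip of the clip's straight leg, at x = +115.5, y = -13, z = +4.5 mm in the clip's frame.
- clip_spring (a joint): Spread of the sprung leg, rad: 0 at rest (a spring closes it), about 0.10 while the spindle forces the legs apart, near 0 again when the bow hugs it. The leg starts at the loop, nears the straight leg at x = 40 mm, bows out round x = 58, nears it again at x = 73 and ends in a flared tail at x = 96. Pushing it over the spindle takes 3 to 14 N along the straight leg.
- empty_core: Spent card core standing upright on the table, 36 mm outside and 30 mm inside diameter, 100 mm high; not wanted, leave it. Origin: on its axis at its underside.
- bottle_water: Clear water bottle, 65 mm in diameter and 205 mm high, standing; leave it. Origin: centre of its underside.
- glue: Glue stick, 26 mm in diameter and 89 mm high, standing; leave it. Origin: centre of its underside.
- ink_small: Square dark ink bottle, 44 x 44 x 57 mm, standing; leave it. Origin: centre of its underside.
- ink_roller: Brayer (hand ink roller), 185 mm long, 99 mm wide, 33 mm high, lying on the table; leave it. Origin: middle of its underside.
Things that resemble listed ones, but are neither listed nor needed, are in the scene too. What is meant by the roll is not red, and is the smaller of those in its own colour.

How it is judged:
By the outcome, as a careful person would: the job done as asked, in the order asked, and still so for the second after the job is handed in, with the robot touching nothing.
It also fails if it takes over 61 s, if anything falls off the work surface, if the arm or the gripper's body presses on something with over 40 N, if the wrist force passes 120 N, or if a joint passes its speed limit or range.

## Working session

There is one attempt and no reset: what is moved stays moved. The work goes in short steps, Python scripts to look and compute and a tool call to move; the robot and the scene stay as the last step left them, time stands still between calls to the robot, and variables do not carry over. Pictures are saved under pics/ and viewed, and the job is handed in when it is done.

Besides the shell and the picture viewer there is one more tool, called after "Call:" in YAML: its name, and indented under it one key for each argument. play_rows: Moves the arm, as the interface text tells. Its arguments: {"type":"object","properties":{"series":{"type":"string"},"newtons":{"type":"number"}},"required":["series"]}

```bash
ls; mkdir -p pics
python3 - <<'E'
from rig import robot
import cv2,json
for n in("scene","top"):
    im=robot.capture(n); cv2.imwrite(f"pics/{n}0.png",im[:,:,::-1])
    m=robot.camera_model(n); print(n,m)
print(robot.state())
E
```

```text
pics
scene {'fx': 615.618393381385, 'fy': 615.618393381385, 'cx': 313.259799747926, 'cy': 236.55685475124758, 'cam_to_world': array([[ 0.60120993, -0.34984008,  0.71844174, -0.44623634],
       [-0.799087  , -0.26031987,  0.54193498, -0.55538337],
       [-0.00256592, -0.89991415, -0.43605956,  0.7379567 ],
       [ 0.        ,  0.        ,  0.        ,  1.        ]])}
top {'fx': 436.87796781141964, 'fy': 436.87796781141964, 'cx': 312.6640106558866, 'cy': 240.18468135549637, 'cam_to_world': array([[ 0.01955155, -0.98631546,  0.16370571,  0.41368908],
       [-0.9997923 , -0.01834527,  0.00887734,  0.19129062],
       [-0.00575263, -0.16384527, -0.98646928,  0.99515885],
       [ 0.        ,  0.        ,  0.        ,  1.        ]])}
{'t': 0.1, 'joint_pos': array([-1.46059453e+00,  3.13939163e-01,  4.50741127e-02,  1.30357657e+00,
        3.20153890e-05,  1.43123790e+00]), 'qd': array([ 0.00048556, -0.00196162,  0.00317771,  0.00031467,  0.00169437,
        0.00099533]), 'joint_efforts': array([ 7.74254186e-04, -4.81726599e+01,  2.99243134e+01,  1.27136262e-02,
       -1.43117654e-04, -7.45216710e-06]), 'tool_pos': array([ 0.14209666, -0.55669853,  0.23048258]), 'tcp_rot': array([ 7.89674224e-01, -6.13525829e-01, -5.61615023e-04, -6.01327009e-04]), 'wrist_force': array([ 1.15168086, -0.48833431, -0.2211557 ]), 'moment': array([0.00033885, 0.00586155, 0.01203874]), 'grip_width': 0.9986747528118459}
```

View pics/scene0.png

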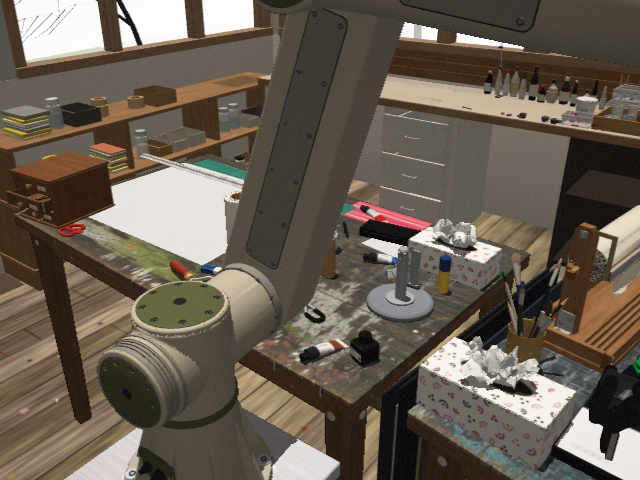

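View pics/top0.png

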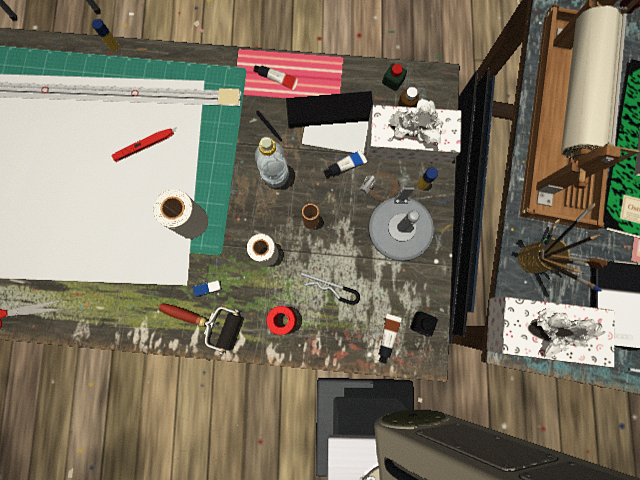

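```bash
python3 - <<'E'
import cv2
a=cv2.imread("pics/top0.png")
cv2.imwrite("pics/c1.png",cv2.resize(a[225:345,230:390],None,fx=5,fy=5,interpolation=cv2.INTER_CUBIC))
cv2.imwrite("pics/c2.png",cv2.resize(a[160:270,350:480],None,fx=5,fy=5,interpolation=cv2.INTER_CUBIC))
cv2.imwrite("pics/c3.png",cv2.resize(a[170:280,140:290],None,fx=5,fy=5,interpolation=cv2.INTER_CUBIC))
E
cat > h.py <<'E'
import numpy as np
from rig import robot
def ray(n,u,v,z):
    m=robot.camera_model(n);T=m["cam_to_world"]
    d=T[:3,:3]@np.array([(u-m["cx"])/m["fx"],(v-m["cy"])/m["fy"],1]);o=T[:3,3]
    return o+d*(z-o[2])/d[2]
def proj(n,p):
    m=robot.camera_model(n);T=m["cam_to_world"]
    q=T[:3,:3].T@(np.array(p)-T[:3,3]);return m["fx"]*q[0]/q[2]+m["cx"],m["fy"]*q[1]/q[2]+m["cy"]
E
```

```text
(no output)
```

View pics/c1.png

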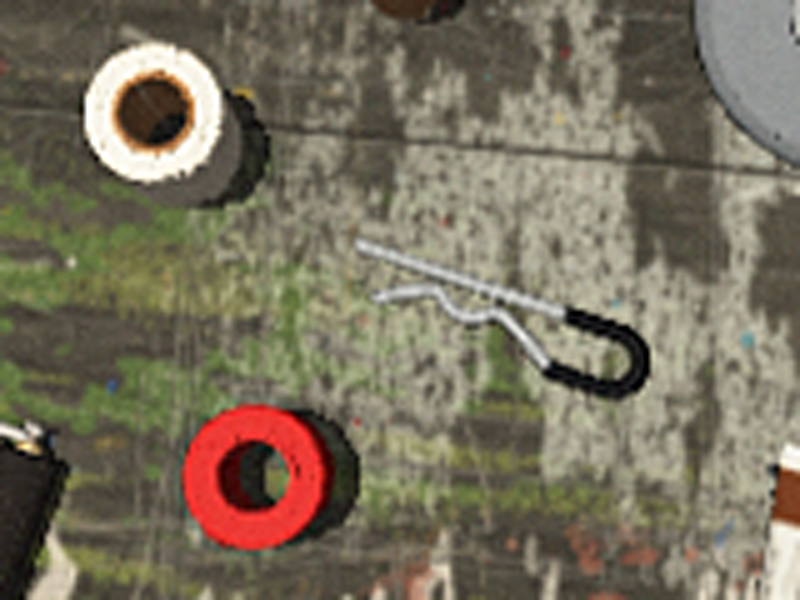

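View pics/c2.png

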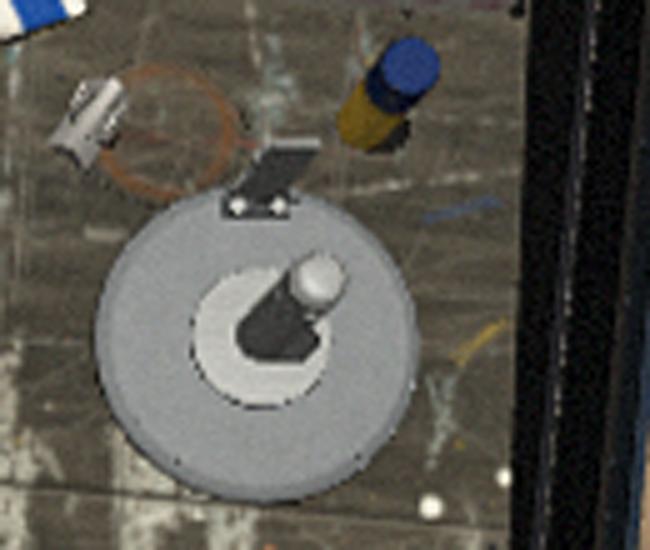

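View pics/c3.png

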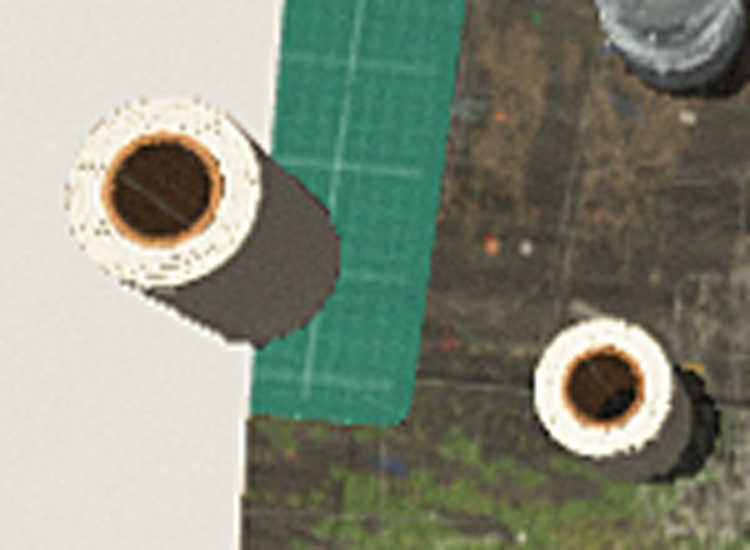

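Run:
```python
from h import *
f=lambda x,y,ox,oy:(ox+(x+.5)/5-.5,oy+(y+.5)/5-.5)
P=lambda n,x,y,ox,oy,z:print(n,ray("top",*f(x,y,ox,oy),z).round(4))
P("roll top",153,113,230,225,.1)
P("roll L",84,113,230,225,.1);P("roll R",223,113,230,225,.1)
P("roll U",153,42,230,225,.1);P("roll D",153,184,230,225,.1)
P("big",162,192,140,170,.11)
P("red",257,477,230,225,.05)
P("base",256,343,350,160,.014)
P("baseL",95,340,350,160,.014);P("baseR",418,340,350,160,.014);P("baseU",256,185,350,160,.014);P("baseD",256,500,350,160,.014)
P("spin",319,279,350,160,.141)
P("seat",260,337,350,160,.018)
P("barfootL",238,206,350,160,.016);P("barfootR",278,206,350,160,.016)
P("bartopL",264,143,350,160,.106);P("bartopR",320,143,350,160,.106)
P("tip",360,243,230,225,.0045)
P("leg",560,313,230,225,.0045)
P("loopend",650,358,230,225,.0045)
P("sp end",548,365,230,225,.0045)
P("loop up",615,322,230,225,.0045)
P("loop dn",600,397,230,225,.0045)
P("glue",411,62,350,160,.089)
```

```text
roll top [0.5455 0.3078 0.1   ]
roll L [0.5449 0.3364 0.1   ]
roll R [0.546  0.2788 0.1   ]
roll U [0.5754 0.309  0.1   ]
roll D [0.5159 0.3066 0.1   ]
big [0.6231 0.4936 0.11  ]
red [0.397  0.2638 0.05  ]
base [ 6.08e-01 -6.00e-04  1.40e-02]
baseL [0.608  0.0728 0.014 ]
baseR [ 0.6108 -0.0746  0.014 ]
baseU [ 0.6824 -0.0016  0.014 ]
baseD [5.358e-01 3.000e-04 1.400e-02]
spin [ 0.6094 -0.0013  0.141 ]
seat [ 0.61   -0.0017  0.018 ]
barfootL [0.6718 0.0072 0.016 ]
barfootR [ 0.6721 -0.0112  0.016 ]
bartopL [0.6755 0.0128 0.106 ]
bartopR [ 0.6759 -0.0107  0.106 ]
tip [0.5016 0.2238 0.0045]
leg [0.4717 0.1328 0.0045]
loopend [0.4524 0.0921 0.0045]
sp end [0.4483 0.138  0.0045]
loop up [0.4682 0.108  0.0045]
loop dn [0.4345 0.1145 0.0045]
glue [ 0.7178 -0.0543  0.089 ]
```

Call:
play_rows:
  series: "0 0 -0.02 0.1235 0.0854; 0 0 -0.02 0.1235 0.0854; -0.03 -0.04 0 0 0.0854; -0.03 -0.04 0 0 0.0854; -0.03 -0.04 0 0 0.0854; -0.03 -0.04 0 0 0.0854; -0.03 -0.04 0 0 0.0854; -0.03 -0.04 0 0 0.0854; -0.03 -0.04 0 0 0.0854; -0.03 -0.04 0 0 0.0854; -0.03 -0.04 0 0 0.0854; -0.03 -0.04 0 0 0.0854; 0 0 0 0 0.0854; 0 0 0 0 0.0854"
  newtons: 40

```text
t: 1.5
tool_pos: [0.5418, -0.2548, 0.2704]
tcp_rot: [0.709, -0.705, -0.001, 0.0]
wrist_force: [-1.3, 0.6, -0.0]
grip_width: 1.001
```

Call:
play_rows:
  series: "-0.04 0 0 0.005 0.0854; -0.04 0 0 0 0.0854; -0.04 0 0 0 0.0854; -0.04 0 0 0 0.0854; -0.04 0 0 0 0.0854; -0.04 0 0 0 0.0854; -0.04 0 0 0 0.0854; -0.04 0 0 0 0.0854; -0.04 0 0 0 0.0854; -0.04 0 0 0 0.0854; -0.04 0 0 0 0.0854; -0.04 0 0 0 0.0854; -0.04 0 0 0 0.0854; -0.04 0 0 0 0.0854; 0 0 0 0 0.0854; 0 0 0 0 0.0854"

```text
t: 3.1
tool_pos: [0.5367, 0.1965, 0.2794]
tcp_rot: [0.763, -0.645, -0.033, -0.027]
wrist_force: [-0.4, -0.0, -0.8]
grip_width: 1.0
```

Run:
```python
from h import *
import cv2
a=robot.capture("scene")[:,:,::-1]
cv2.imwrite("pics/s1.png",a)
print(proj("scene",(.609,-.001,.124)))
cv2.imwrite("pics/s1c.png",cv2.resize(a[225:335,350:450],None,fx=5,fy=5,interpolation=cv2.INTER_CUBIC))
s=robot.state();print(s["tool_pos"],s["tcp_rot"])
```

```text
(np.float64(402.8409027519922), np.float64(254.67204641407665))
[0.53667686 0.19610996 0.27928689] [ 0.76249274 -0.64560338 -0.03280708 -0.02692199]
```

View pics/s1.png

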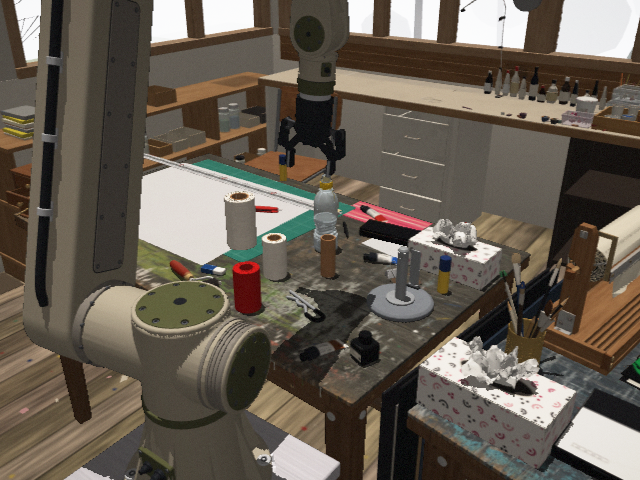

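View pics/s1c.png

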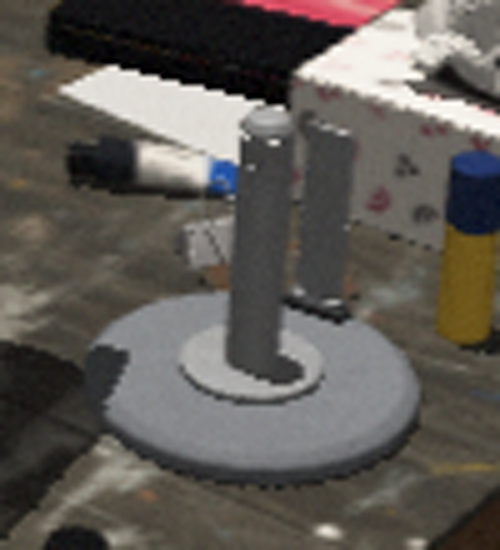

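Run:
```python
from h import *
s=robot.state();print(s)
```

```text
{'t': 3.15, 'joint_pos': array([0.1647183 , 0.29161138, 0.13027146, 1.41084506, 0.08489287,
       3.14060707]), 'qd': array([-0.01074467, -0.00245325, -0.00588469, -0.00052131, -0.00090204,
        0.0013132 ]), 'joint_efforts': array([ 4.22083056e-01, -4.71342874e+01,  3.02466989e+01,  1.93406863e-02,
        3.14006349e-01, -3.97919584e-04]), 'tool_pos': array([0.53667686, 0.19610996, 0.27928689]), 'tcp_rot': array([ 0.76249274, -0.64560338, -0.03280708, -0.02692199]), 'wrist_force': array([-0.25122034, -0.07712719,  0.15296122]), 'moment': array([-0.03837803,  0.02868985,  0.02168803]), 'grip_width': 1.002384546629235}
```

Call:
play_rows:
  series: "0 0 0 -0.145 0.0854; 0 0 0 -0.145 0.0854; 0 0 0 -0.145 0.0854; 0 0 0 -0.145 0.0854; 0 0 0 -0.145 0.0854; 0 0 0 -0.145 0.0854; 0 0 0 -0.145 0.0854; 0 0 0 -0.145 0.0854; 0 0 0 -0.145 0.0854; 0 0 0 -0.145 0.0854; 0 0 0 -0.145 0.0854; 0 0 0 -0.145 0.0854; 0 0 0 -0.145 0.0854; 0 0 0 -0.145 0.0854; 0 0 0 -0.145 0.0854; 0 0 0 -0.145 0.0854; 0 0 0 -0.145 0.0854; 0 0 0 -0.145 0.0854; 0 0 0 -0.145 0.0854; 0 0 0 0 0.0854"

```text
t: 5.15
tool_pos: [0.5368, 0.1954, 0.2793]
tcp_rot: [0.78, 0.624, 0.02, -0.037]
wrist_force: [-0.2, 0.1, -0.5]
grip_width: 0.999
```

```bash
cat >> h.py <<'E'
from scipy.spatial.transform import Rotation as R
def tool():
    s=robot.state();M=R.from_quat(s["tcp_rot"]).as_matrix()
    print("t",round(s["t"],2),"pos",s["tool_pos"].round(4),"x",M[:,0].round(3),"z",M[:,2].round(3),"yaw",np.degrees(np.arctan2(M[1,0],M[0,0])).round(2),"j",s["joint_pos"].round(3),"F",s["wrist_force"].round(2),"g",round(s["grip_width"],3))
    return s,M
def delta(p):
    s,M=tool();print("delta tool",(M.T@(np.array(p)-s["tool_pos"])).round(4))
E
python3 -c "
from h import *
delta((.545,.3075,.27))"
```

```text
t 5.15 pos [0.5368 0.1954 0.2793] x [0.221 0.972 0.078] z [-0.015  0.084 -0.996] yaw 77.21 j [0.163 0.291 0.13  1.411 0.085 0.385] F [-0.19  0.12 -0.48] g 0.999
delta tool [ 0.1101 -0.0162  0.0185]
```

Call:
play_rows:
  series: "0 0 0 -0.145 0.0854; 0 0 0 -0.145 0.0854; 0 0 0 -0.145 0.0854; 0 0 0 -0.145 0.0854; 0 0 0 -0.145 0.0854; 0 0 0 -0.145 0.0854; 0 0 0 -0.145 0.0854; 0 0 0 -0.145 0.0854; 0 0 0 -0.145 0.0854; 0 0 0 -0.145 0.0854; 0 0 0 -0.145 0.0854; 0 0 0 -0.145 0.0854; 0 0 0 -0.145 0.0854; 0 0 0 -0.145 0.0854; 0 0 0 -0.145 0.0854; 0 0 0 -0.145 0.0854; 0 0 0 -0.145 0.0854; 0 0 0 -0.145 0.0854; 0 0 0 -0.145 0.0854; 0 0 0 -0.145 0.0854"

```text
t: 7.15
tool_pos: [0.5367, 0.1956, 0.2793]
tcp_rot: [-0.526, 0.849, 0.04, 0.016]
wrist_force: [-0.2, 0.2, 0.1]
grip_width: 1.002
```

Call:
play_rows:
  series: "0 0 0 -0.145 0.0854; 0 0 0 -0.145 0.0854; 0 0 0 -0.145 0.0854; 0 0 0 -0.145 0.0854; 0.02 0 0 0 0.0854; 0.02 0 0 0 0.0854; 0.02 0 0 0 0.0854; 0.02 0 0 0 0.0854"

```text
t: 7.95
tool_pos: [0.5431, 0.1413, 0.2727]
tcp_rot: [0.732, -0.68, -0.025, -0.02]
wrist_force: [0.1, -0.9, -0.1]
grip_width: 1.003
```

```bash
python3 -c "
from h import *
tool()"
```

```text
t 7.95 pos [0.5431 0.1413 0.2727] x [ 0.073 -0.995 -0.064] z [-0.01   0.063 -0.998] yaw -85.79 j [ 0.077  0.277  0.096  1.395  0.064 -3.139] F [ 0.14 -0.89 -0.14] g 1.003
```

Call:
play_rows:
  series: "0.02 0 0 0 0.0854; 0.02 0 0 0 0.0854; 0.02 0 0 0 0.0854; 0.02 0 0 0 0.0854; 0.02 0 0 0 0.0854; 0.02 0 0 0 0.0854; 0 0 0 0 0.0854"

```text
t: 8.65
tool_pos: [0.5464, 0.0787, 0.2673]
tcp_rot: [-0.702, 0.712, 0.008, 0.004]
wrist_force: [0.6, 0.2, -0.0]
grip_width: 1.001
```

```bash
python3 -c "
from h import *
tool()"
```

```text
t 8.65 pos [0.5464 0.0787 0.2673] x [-0.013 -1.    -0.018] z [-0.005  0.018 -1.   ] yaw -90.77 j [-0.012  0.264  0.067  1.379  0.018 -3.141] F [ 0.58  0.2  -0.03] g 1.001
```

Call:
play_rows:
  series: "0.02 0 0 0 0.0854; 0.02 0 0 0 0.0854; 0 0 0 0 0.0854"

```text
t: 8.95
tool_pos: [0.5463, 0.058, 0.2668]
tcp_rot: [-0.692, 0.722, 0.003, -0.001]
wrist_force: [0.3, -0.3, 0.2]
grip_width: 1.001
```

```bash
python3 -c "
from h import *
tool()"
```

```text
t 8.95 pos [0.5463 0.058  0.2668] x [-0.043 -0.999 -0.003] z [-0.006  0.003 -1.   ] yaw -92.45 j [-4.200e-02  2.600e-01  6.100e-02  1.377e+00  3.000e-03 -3.141e+00] F [ 0.3  -0.26  0.18] g 1.001
```

Call:
play_rows:
  series: "0 0 0 0.145 0.0854; 0 0 0 0.145 0.0854; 0 0 0 0.145 0.0854; 0 0 0 0.145 0.0854; 0 0 0 0.145 0.0854; 0 0 0 0.145 0.0854; 0 0 0 0.145 0.0854; 0 0 0 0.145 0.0854; 0 0 0 0.145 0.0854; 0 0 0 0.145 0.0854; 0 0 0 0.145 0.0854; 0 0 0 0.145 0.0854; 0 0 0 0.145 0.0854; 0 0 0 0.145 0.0854; 0 0 0 0.145 0.0854; 0 0 0 0.145 0.0854; 0 0 0 0.145 0.0854; 0 0 0 0.145 0.0854; 0 0 0 0.145 0.0854; 0 0 0 0.145 0.0854"

```text
t: 10.95
tool_pos: [0.5462, 0.0592, 0.2668]
tcp_rot: [0.635, 0.772, -0.0, -0.003]
wrist_force: [-0.2, 0.7, 0.4]
grip_width: 1.004
```

Call:
play_rows:
  series: "0 0 0 0.145 0.0854; 0 0 0 0.054 0.0854; 0.04 0 0 0 0.0854; 0.04 0 0 0 0.0854; 0.04 0 0 0 0.0854; 0.04 0 0 0 0.0854; 0.04 0 0 0 0.0854; 0.04 0 0 0 0.0854; 0 0 0 0 0.0854; 0 0 0 0 0.0854"

```text
t: 11.95
tool_pos: [0.5455, 0.3, 0.2672]
tcp_rot: [0.706, 0.708, -0.001, -0.003]
wrist_force: [-0.8, -0.9, -0.3]
grip_width: 1.0
```

```bash
python3 -c "
from h import *
delta((.545,.308,.067))"
```

```text
t 11.95 pos [0.5455 0.3    0.2672] x [-0.004  1.     0.003] z [-0.006  0.003 -1.   ] yaw 90.21 j [0.372 0.409 0.271 1.438 0.005 0.368] F [-0.79 -0.85 -0.3 ] g 1.0
delta tool [0.0074 0.0008 0.2002]
```

Call:
play_rows:
  series: "0.0075 0 0.03 0 0.0854; 0 0 0.04 0 0.0854; 0 0 0.04 0 0.0854; 0 0 0.04 0 0.0854; 0 0 0.03 0 0.0854; 0 0 0.02 0 0.0854; 0 0 0 0 0.0854; 0 0 0 0 0.05; 0 0 0 0 0.05; 0 0 0 0 0.05; 0 0 0 0 0.05; 0 0 0 0 0.05; 0 0 0 0 0.05; 0 0 0 0 0.05"
  newtons: 40

```text
t: 13.35
tool_pos: [0.5463, 0.3076, 0.07]
tcp_rot: [0.707, 0.708, 0.001, -0.002]
wrist_force: [-0.6, -0.3, 6.6]
grip_width: 0.677
```

Run:
```python
from h import *
import cv2
tool()
a=robot.capture("top")[:,:,::-1]
cv2.imwrite("pics/t2.png",cv2.resize(a[190:310,200:360],None,fx=5,fy=5,interpolation=cv2.INTER_CUBIC))
a=robot.capture("scene")[:,:,::-1]
cv2.imwrite("pics/s2.png",cv2.resize(a[150:310,210:410],None,fx=4,fy=4,interpolation=cv2.INTER_CUBIC))
```

```text
t 13.35 pos [0.5463 0.3076 0.07  ] x [-0.001  1.     0.004] z [-0.002  0.004 -1.   ] yaw 90.08 j [ 0.383  0.5   -0.08   0.991  0.004  0.381] F [-0.6  -0.33  6.64] g 0.677
```

View pics/t2.png

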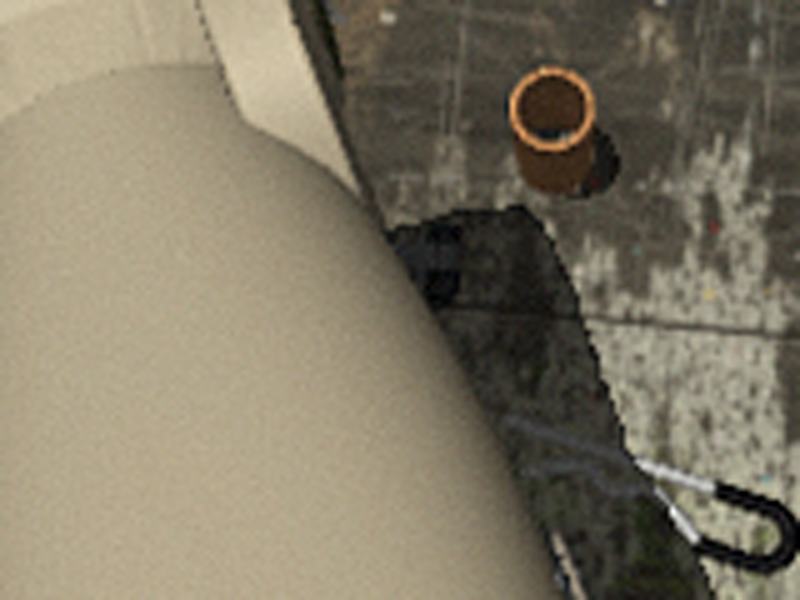

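View pics/s2.png

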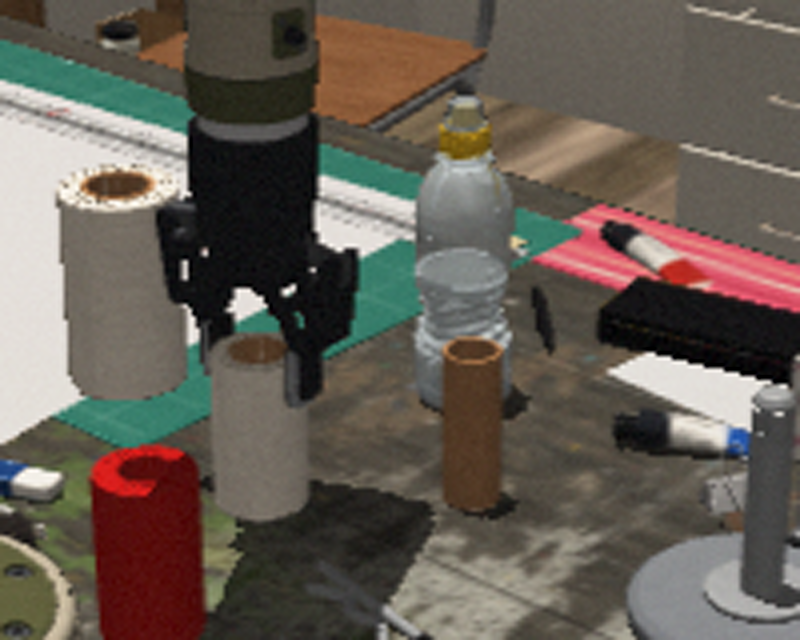

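Call:
play_rows:
  series: "0 0 -0.02 0 0.05; 0 0 -0.04 0 0.05; 0 0 -0.04 0 0.05; 0 0 -0.04 0 0.05; 0 0 -0.03 0 0.05; -0.04 0.008 0 0 0.05; -0.04 0.008 0 0 0.05; -0.04 0.008 0 0 0.05; -0.04 0.008 0 0 0.05; -0.04 0.008 0 0 0.05; -0.04 0.008 0 0 0.05; -0.04 0.008 0 0 0.05; -0.029 0.007 0 0 0.05; 0 0 0 0 0.05; 0 0 0 0 0.05"

```text
t: 14.95
tool_pos: [0.609, -0.0028, 0.2361]
tcp_rot: [0.707, 0.707, -0.001, -0.004]
wrist_force: [1.0, -0.1, -2.0]
grip_width: 0.677
```

Run:
```python
from h import *
import cv2
delta((.610,-.0015,.24))
a=robot.capture("scene")[:,:,::-1]
cv2.imwrite("pics/s3.png",cv2.resize(a[130:330,330:490],None,fx=4,fy=4,interpolation=cv2.INTER_CUBIC)[:600])
cv2.imwrite("pics/s3.png",cv2.resize(a[180:330,330:490],None,fx=4,fy=4,interpolation=cv2.INTER_CUBIC))
a=robot.capture("top")[:,:,::-1]
cv2.imwrite("pics/t3.png",a)
```

```text
t 14.95 pos [ 0.609  -0.0028  0.2361] x [0.    1.    0.004] z [-0.006  0.004 -1.   ] yaw 89.99 j [-0.138  0.385  0.161  1.353  0.003 -0.138] F [ 1.   -0.06 -2.05] g 0.677
delta tool [ 0.0014  0.001  -0.0039]
```

View pics/s3.png

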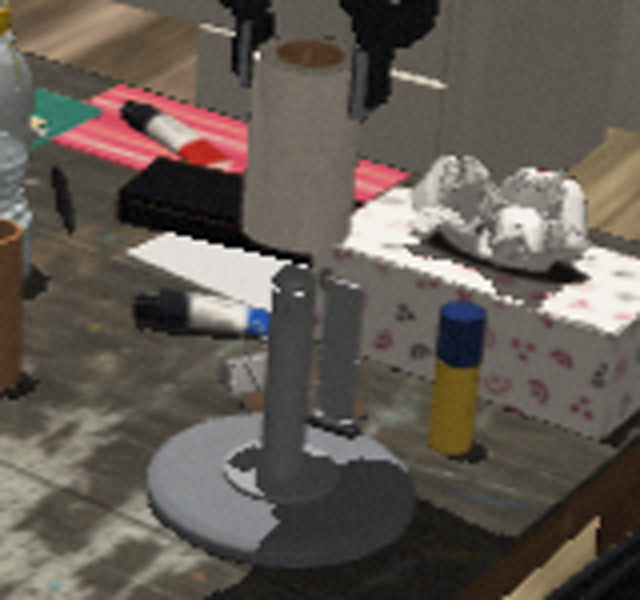

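View pics/t3.png

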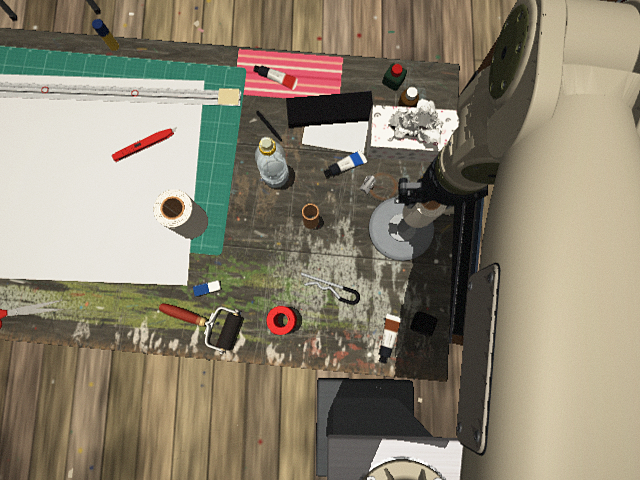

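Run:
```python
from h import *
for z in(.02,.141,.166,.266):
    u,v=proj("scene",(.6093,-.001,z));print(z,(u-330)*4+1.5,(v-180)*4+1.5)
u,v=proj("scene",(.6093,-.002,.166));print((u-330)*4+1.5)
```

```text
0.02 281.7647185758733 465.58883210964814
0.141 295.07404226423 271.82835834447553
0.166 297.9577280784197 229.8469367012342
0.266 309.9896547590756 54.683129092346576
299.6131296491553
```

Call:
play_rows:
  series: "0.001 0.001 0.01 0 0.05; 0 0 0.01 0 0.05; 0 0 0.01 0 0.05; 0 0 0.01 0 0.05; 0 0 0.02 0 0.05; 0 0 0.02 0 0.05; 0 0 0.02 0 0.05; 0 0 0.02 0 0.05; 0 0 0.01 0 0.05; 0 0 0.01 0 0.05; 0 0 0 0 0.05"

```text
t: 16.15
tool_pos: [0.6086, -0.0007, 0.0948]
tcp_rot: [0.707, 0.708, -0.001, -0.004]
wrist_force: [-0.2, -0.5, -2.4]
grip_width: 0.673
```

Call:
play_rows:
  series: "0 0 0.003 0 0.05; 0 0 0.003 0 0.05; 0 0 0.002 0 0.05; 0 0 0 0 0.05"

```text
t: 16.55
tool_pos: [0.6093, -0.0007, 0.0883]
tcp_rot: [0.707, 0.708, -0.001, -0.003]
wrist_force: [-0.8, 0.3, -2.0]
grip_width: 0.675
```

Call:
play_rows:
  series: "0 0 0.002 0 0.05; 0 0 0.002 0 0.05; 0 0 0 0 0.05"

```text
t: 16.85
tool_pos: [0.6103, -0.0006, 0.088]
tcp_rot: [0.707, 0.708, 0.0, -0.002]
wrist_force: [-4.9, 1.8, 16.3]
grip_width: 0.675
```

Call:
play_rows:
  series: "0 0 -0.002 0 0.0854; 0 0 0 0 0.0854; 0 0 0 0 0.0854; 0 0 0 0 0.0854; 0 0 0 0 0.0854; 0 0 -0.02 0 0.0854; 0 0 -0.04 0 0.0854; 0 0 -0.04 0 0.0854; 0 0 -0.04 0 0.0854; -0.01 -0.04 -0.02 0 0.0854; -0.01 -0.04 0 0 0.0854; -0.01 -0.04 0 0 0.0854; 0 -0.04 0 0 0.0854; 0 0 0 0 0.0854"

```text
t: 18.25
tool_pos: [0.445, -0.0309, 0.2468]
tcp_rot: [0.707, 0.707, -0.002, -0.005]
wrist_force: [-0.1, 0.1, 0.4]
grip_width: 0.998
```

Run:
```python
from h import *
import cv2
tool()
a=robot.capture("scene")[:,:,::-1]
cv2.imwrite("pics/s4.png",a)
a=robot.capture("top")[:,:,::-1]
cv2.imwrite("pics/t4.png",a)
```

```text
t 18.25 pos [ 0.445  -0.0309  0.2468] x [-0.     1.     0.004] z [-0.01   0.004 -1.   ] yaw 90.02 j [-0.251  0.067 -0.221  1.293  0.002 -0.251] F [-0.1   0.11  0.44] g 0.998
```

View pics/s4.png

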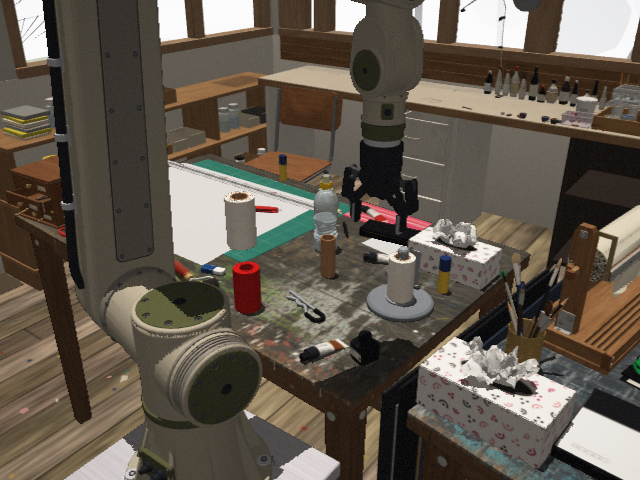

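View pics/t4.png

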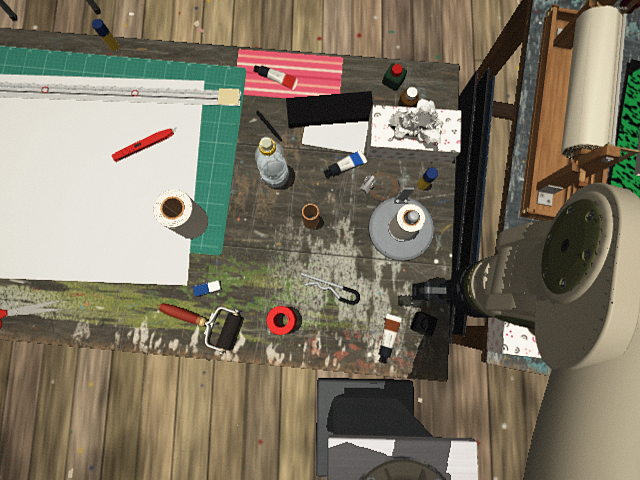

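Run:
```python
import cv2
a=cv2.imread("pics/s4.png");b=cv2.imread("pics/t4.png")
cv2.imwrite("pics/s4c.png",cv2.resize(a[235:325,350:450],None,fx=6,fy=6,interpolation=cv2.INTER_CUBIC))
cv2.imwrite("pics/t4c.png",cv2.resize(b[180:270,360:450],None,fx=6,fy=6,interpolation=cv2.INTER_CUBIC))
cv2.imwrite("pics/t4d.png",cv2.resize(b[260:320,290:370],None,fx=10,fy=10,interpolation=cv2.INTER_CUBIC))
```

```text
(no output)
```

View pics/s4c.png

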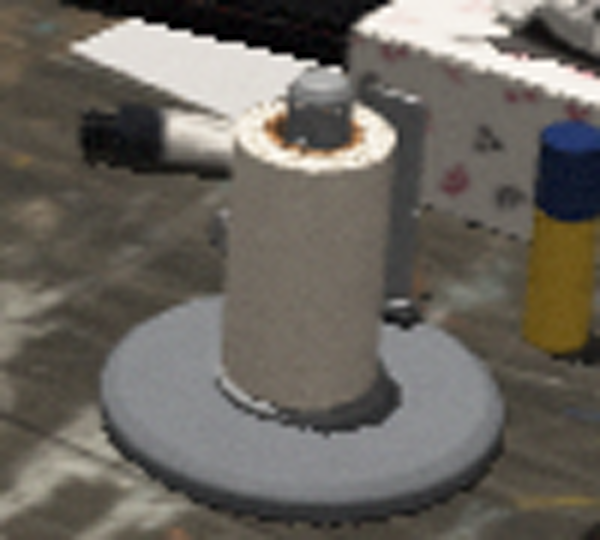

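View pics/t4c.png

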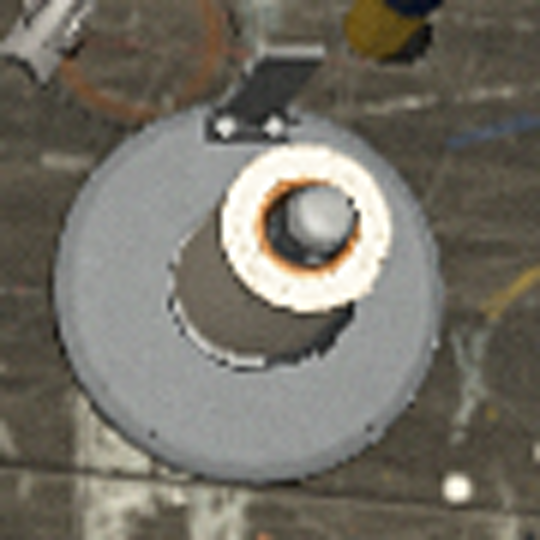

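View pics/t4d.png

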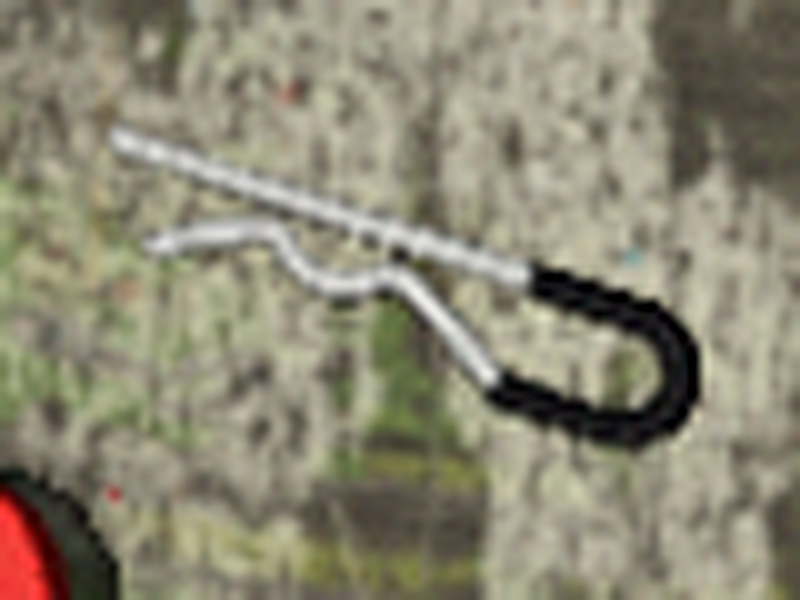

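Run:
```python
from h import *
f=lambda x,y:ray("top",290+(x+.5)/10-.5,260+(y+.5)/10-.5,.0045)[:2]
tip=f(113,135);leg=f(522,274);dn=f(500,390)
d=leg-tip;a=np.arctan2(-d[1],-d[0]);print(np.degrees(a),np.linalg.norm(d))
X=np.array([np.cos(a),np.sin(a)]);Y=np.array([-X[1],X[0]])
o=tip-.115*X+.013*Y;print("origin",o)
for n,p in dict(loopR=(698,368),leg=(522,274),dn=(500,390),up2=(655,305),dn2=(600,440),upin=(600,290)).items():
    q=f(*p)-o;print(n,q@X,q@Y)
for p in [(-.026,0),(0,-.0175),(0,.0175),(.013,-.0175),(.013,.0175),(.115,-.013),(-.013,-.0175)]:
    w=o+p[0]*X+p[1]*Y;u,v=proj("top",(*w,.0045));print(p,(u-290)*10+4.5,(v-260)*10+4.5)
delta((*o,.15))
```

```text
72.3318416450684 0.0977000362967266
origin [0.45466707 0.11991826]
loopR -0.026733101245606395 -0.005722759913351278
leg 0.017299963703273392 -0.013000000000000029
dn 0.013883983898420736 0.01327017297941713
up2 -0.013252372315841943 -0.016030173422610934
dn2 -0.010826889424735548 0.016618430872692685
upin -0.0004765225697498819 -0.015243786707732786
(-0.026, 0) 687.1073236666502 391.2334394408641
(0, -0.0175) 601.0810831033468 279.8086380962827
(0, 0.0175) 552.8863081760495 428.06769243951703
(0.013, -0.0175) 546.3097858934425 261.2105696610503
(0.013, 0.0175) 497.85270659736693 409.25376387465985
(0.115, -0.013) 113.00000000000023 135.0000000000001
(-0.013, -0.0175) 655.9364193809251 298.4352427249503
t 18.35 pos [ 0.45   -0.0316  0.2475] x [-0.001  1.     0.003] z [-0.004  0.003 -1.   ] yaw 90.05 j [-0.25   0.072 -0.214  1.29   0.002 -0.251] F [ 0.37 -0.74  0.09] g 1.001
delta tool [0.1512 0.0052 0.0979]
```

Call:
play_rows:
  series: "0.04 0.005 0.02 0 0.06; 0.04 0 0.02 0 0.06; 0.04 0 0.02 0 0.06; 0.031 0 0.02 0 0.06; 0 0 0 -0.14 0.06; 0 0 0 -0.14 0.06; 0 0 0 -0.14 0.06; 0 0 0 -0.14 0.06; 0 0 0 -0.14 0.06; 0 0 0 -0.14 0.06; 0 0 0 -0.14 0.06; 0 0 0 -0.14 0.06; 0 0 0 -0.14 0.06; 0 0 0.03 0 0.06; 0 0 0.03 0 0.06; 0 0 0.03 0 0.06; 0 0 0 0 0.06; 0 0 0 0 0.06"

```text
t: 20.15
tool_pos: [0.4547, 0.1204, 0.0774]
tcp_rot: [0.154, 0.988, 0.001, -0.004]
wrist_force: [0.2, -0.1, 0.2]
grip_width: 0.702
```

Run:
```python
from h import *
import cv2
delta((.4546,.1197,.002))
a=robot.capture("scene")[:,:,::-1]
u,v=map(int,proj("scene",(.4546,.12,.03)))
cv2.imwrite("pics/s5.png",cv2.resize(a[v-60:v+60,u-75:u+75],None,fx=5,fy=5,interpolation=cv2.INTER_CUBIC))
```

```text
t 20.15 pos [0.4547 0.1204 0.0774] x [-0.953  0.304  0.008] z [-0.007  0.003 -1.   ] yaw 162.29 j [ 0.085  0.227 -0.471  0.88   0.004 -1.176] F [ 0.18 -0.08  0.23] g 0.702
delta tool [-0.0007 -0.0007  0.0754]
```

View pics/s5.png

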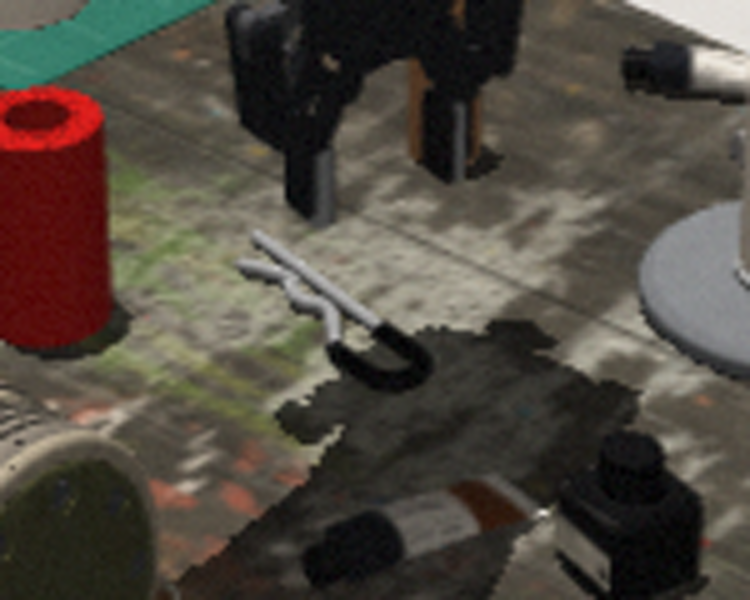

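Call:
play_rows:
  series: "-0.0005 -0.0005 0.03 0 0.05; 0 0 0.03 0 0.05; 0 0 0.01 0 0.05; 0 0 0.004 0 0.05; 0 0 0 0 0.05; 0 0 0 0 0.05"
  newtons: 60

```text
t: 20.8
tool_pos: [0.4554, 0.1198, 0.0049]
tcp_rot: [0.154, 0.988, 0.002, -0.002]
wrist_force: [-0.3, 0.5, -0.3]
grip_width: 0.585
```

Run:
```python
from h import *
import cv2
delta((.4546,.1197,.002))
a=robot.capture("scene")[:,:,::-1]
u,v=map(int,proj("scene",(.4546,.12,.03)))
cv2.imwrite("pics/s6.png",cv2.resize(a[v-40:v+40,u-50:u+50],None,fx=7,fy=7,interpolation=cv2.INTER_CUBIC))
```

```text
t 20.8 pos [0.4554 0.1198 0.0049] x [-0.953  0.304  0.004] z [-0.003  0.004 -1.   ] yaw 162.28 j [ 0.084  0.317 -0.564  0.693  0.004 -1.177] F [-0.31  0.48 -0.32] g 0.585
delta tool [ 0.0007 -0.0004  0.0029]
```

View pics/s6.png

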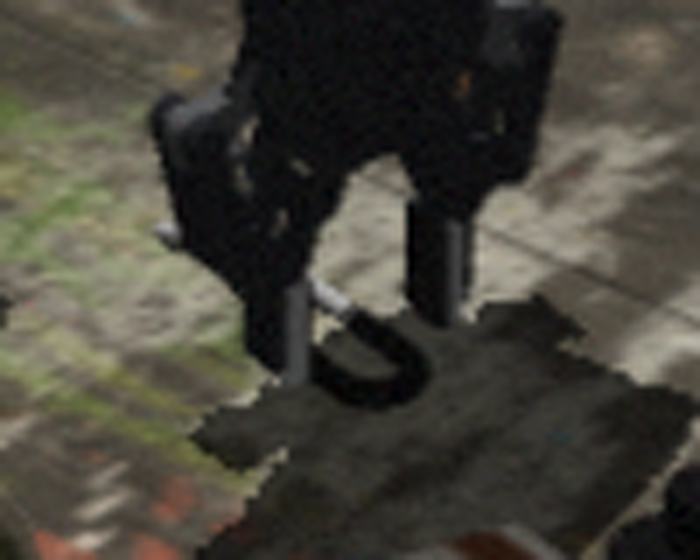

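Call:
play_rows:
  series: "0 0 0.003 0 0.05; 0 0 0 0 0.03; 0 0 0 0 0.02; 0 0 0 0 0.02; 0 0 0 0 0.02; 0 0 0 0 0.02; 0 0 0 0 0.02"
  newtons: 60

```text
t: 21.55
tool_pos: [0.4542, 0.1197, 0.0011]
tcp_rot: [0.154, 0.988, 0.001, -0.003]
wrist_force: [-1.3, 0.8, 5.8]
grip_width: 0.386
```

Call:
play_rows:
  series: "0 0 -0.01 0 0.02; 0 0 -0.03 0 0.02; 0 0 -0.04 0 0.02; 0 0 -0.04 0 0.02; 0 0 -0.03 0.139 0.02; 0 0 0 0.139 0.02; 0 0 0 0.139 0.02; 0 0 0 0.139 0.02; 0 0 0 0.139 0.02; 0 0 0 0.139 0.02; 0 0 0 0.139 0.02; 0 0 0 0.139 0.02; 0 0 0 0.138 0.02; -0.036 0 0 0 0.02; -0.036 0 0 0 0.02; -0.036 0 0 0 0.02; 0 0 0 0 0.02; 0 0 0 0 0.02"

```text
t: 23.35
tool_pos: [0.4559, 0.0107, 0.1504]
tcp_rot: [0.704, 0.71, -0.001, -0.003]
wrist_force: [0.2, -0.2, -1.7]
grip_width: 0.387
```

Run:
```python
from h import *
import cv2
delta((.455,.012,.1206))
a=robot.capture("scene")[:,:,::-1]
cv2.imwrite("pics/s7.png",cv2.resize(a[190:310,330:450],None,fx=5,fy=5,interpolation=cv2.INTER_CUBIC))
b=robot.capture("top")[:,:,::-1]
cv2.imwrite("pics/t7.png",cv2.resize(b[180:300,340:460],None,fx=5,fy=5,interpolation=cv2.INTER_CUBIC))
```

```text
t 23.35 pos [0.4559 0.0107 0.1504] x [-0.009  1.     0.004] z [-0.006  0.004 -1.   ] yaw 90.52 j [-0.155  0.133 -0.389  1.055  0.003 -0.164] F [ 0.16 -0.24 -1.67] g 0.387
delta tool [ 0.0012 -0.0007  0.0299]
```

View pics/s7.png

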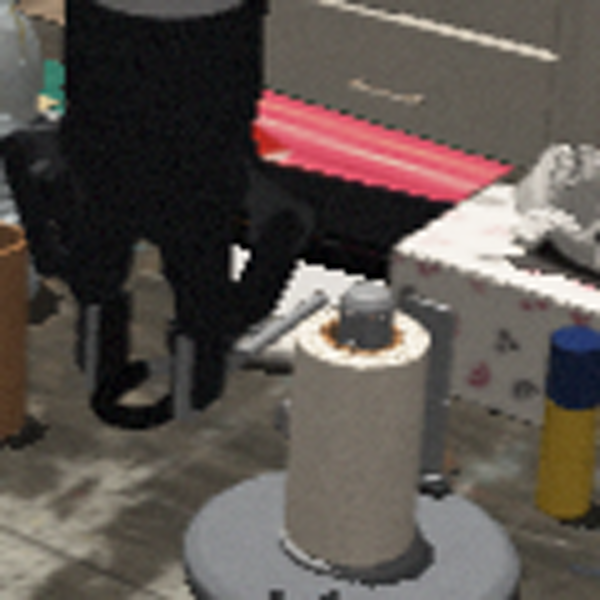

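View pics/t7.png

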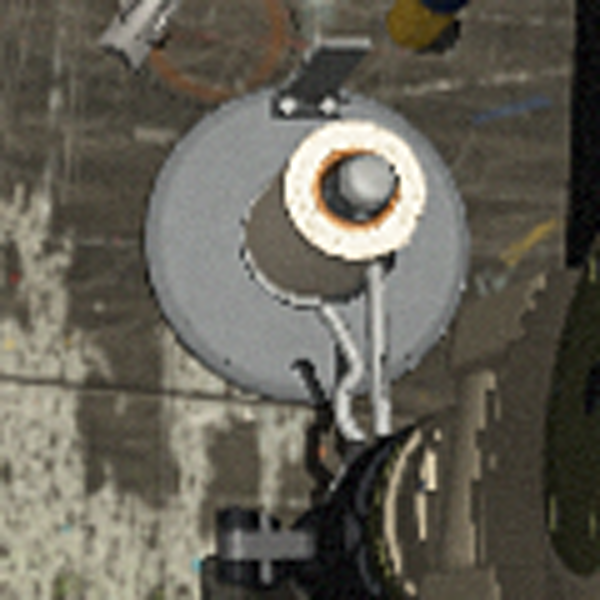

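Run:
```python
from h import *
import cv2
s,M=tool()
o=s["tool_pos"]+np.array([0,0,.0034])
for x in(.115,.06,.03):
    p=o+x*np.array([1,.009,0])-np.array([0,.013,0])
    u,v=proj("scene",p);w,q=proj("top",p)
    print(x,p.round(4),(u-330)*5+2,(v-190)*5+2,(w-340)*5+2,(q-180)*5+2)
def tri(ps):
    A=[];b=[]
    for n,u,v in ps:
        c=robot.camera_model(n);T=c["cam_to_world"]
        d=T[:3,:3]@np.array([(u-c["cx"])/c["fx"],(v-c["cy"])/c["fy"],1]);d/=np.linalg.norm(d)
        P=np.eye(3)-np.outer(d,d);A.append(P);b.append(P@T[:3,3])
    return np.linalg.lstsq(np.vstack(A),np.hstack(b),rcond=None)[0]
f=lambda x,o:o+(x-2)/5
print("tip",tri([("scene",f(324,330),f(294,190)),("top",f(376,340),f(262,180))]))
# spindle top centre
print("spin",tri([("scene",f(367,330),f(291,190)),("top",f(367,340),f(180,180))]))
for z in (.141,):
    u,v=proj("scene",(.6093,-.001,z));w,q=proj("top",(.6093,-.001,z));print((u-330)*5+2,(v-190)*5+2,(w-340)*5+2,(q-180)*5+2)
for y in (418,):print(ray("top",f(382,340),f(y,180),.1538))
print(ray("top",f(376,340),f(262,180),.1538))
a=robot.capture("scene")[:,:,::-1];cv2.imwrite("pics/s8.png",cv2.resize(a[230:270,370:430],None,fx=13,fy=13,interpolation=cv2.INTER_CUBIC))
```

```text
t 23.45 pos [0.4558 0.0118 0.1503] x [-0.012  1.     0.004] z [-0.006  0.004 -1.   ] yaw 90.67 j [-0.152  0.133 -0.389  1.055  0.003 -0.164] F [ 0.35  0.32 -0.64] g 0.388
0.115 [ 5.708e-01 -2.000e-04  1.537e-01] 323.4374935052325 295.63270025399675 375.1261099111006 268.0897689345687
0.06 [ 0.5158 -0.0007  0.1537] 255.69495328456196 345.4034726645757 379.0600660305456 407.96103450209995
0.03 [ 0.4858 -0.0009  0.1537] 216.8897789627776 373.91382219134255 381.2414163441475 485.51864311434326
tip [5.72840889e-01 1.77004923e-06 1.53789686e-01]
spin [ 6.08953706e-01 -4.56534619e-04  1.40503986e-01]
368.9675528302875 289.9104479305944 368.2750337078066 179.1631857807843
[ 0.51194557 -0.00170406  0.1538    ]
[ 5.73250977e-01 -5.34692921e-04  1.53800000e-01]
```

View pics/s8.png

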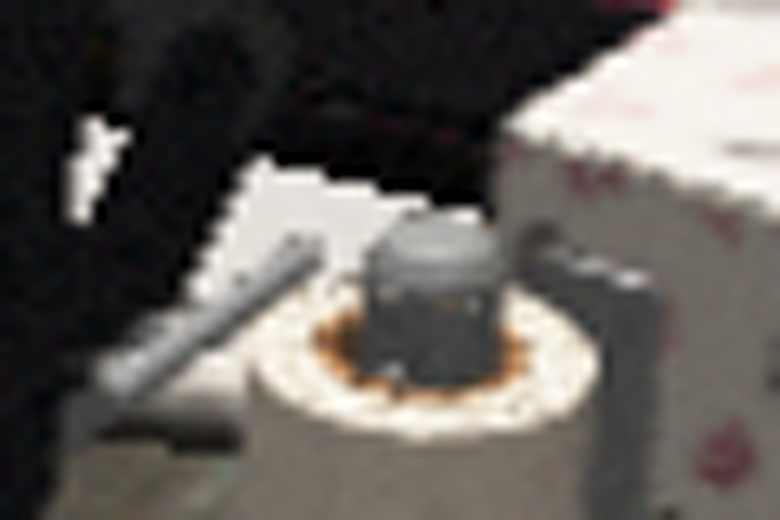

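Call:
play_rows:
  series: "-0.0007 0 0.01 0 0.02; 0 0 0.01 0 0.02; 0 0 0.01 0 0.02; 0 0 0 0 0.02; 0 0.01 0 0 0.02; 0 0.005 0 0 0.02; 0 0 0 0 0.02"

```text
t: 24.2
tool_pos: [0.4726, 0.0106, 0.1205]
tcp_rot: [0.703, 0.711, -0.0, -0.002]
wrist_force: [0.1, 0.5, -1.0]
grip_width: 0.389
```

Run:
```python
from h import *
import cv2
tool()
a=robot.capture("scene")[:,:,::-1];cv2.imwrite("pics/s9.png",cv2.resize(a[230:280,360:430],None,fx=11,fy=11,interpolation=cv2.INTER_CUBIC))
a=robot.capture("top")[:,:,::-1];cv2.imwrite("pics/t9.png",cv2.resize(a[190:270,370:450],None,fx=7,fy=7,interpolation=cv2.INTER_CUBIC))
```

```text
t 24.2 pos [0.4726 0.0106 0.1205] x [-0.011  1.     0.003] z [-0.004  0.003 -1.   ] yaw 90.65 j [-0.149  0.187 -0.403  0.985  0.003 -0.161] F [ 0.07  0.48 -1.04] g 0.389
```

View pics/s9.png

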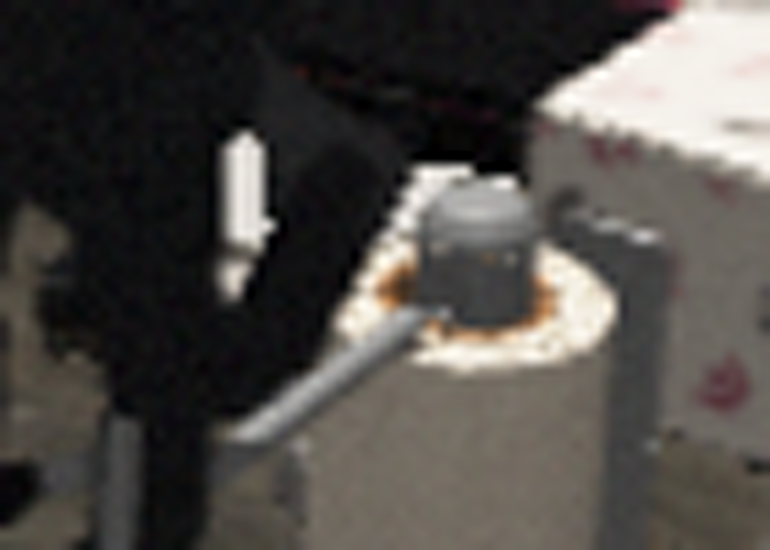

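View pics/t9.png

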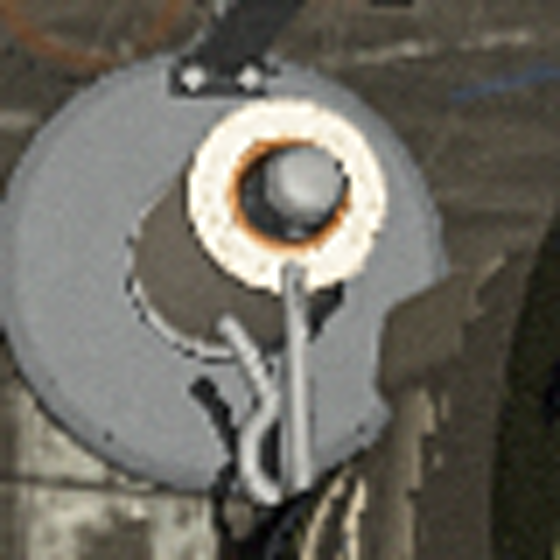

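Call:
play_rows:
  series: "0 0.005 0 0 0.02; 0 0.005 0 0 0.02; 0 0.005 0 0 0.02; 0 0.005 0 0 0.02; 0 0 0 0 0.02"

```text
t: 24.8
tool_pos: [0.4923, 0.0107, 0.1202]
tcp_rot: [0.703, 0.711, -0.0, -0.002]
wrist_force: [1.0, -1.2, -0.1]
grip_width: 0.385
```

Run:
```python
from h import *
import cv2
s,M=tool();print(s["moment"])
```

```text
t 24.8 pos [0.4923 0.0107 0.1202] x [-0.011  1.     0.003] z [-0.004  0.003 -1.   ] yaw 90.64 j [-0.143  0.223 -0.357  0.995  0.002 -0.154] F [ 1.02 -1.22 -0.1 ] g 0.385
[-0.2203547  -0.33126438 -0.11590643]
```

Call:
play_rows:
  series: "0 0.005 0 0 0.02; 0 0.005 0 0 0.02; 0 0.005 0 0 0.02; 0 0.005 0 0 0.02; 0 0 0 0 0.02"
  newtons: 80

```text
t: 25.3
tool_pos: [0.5121, 0.0111, 0.1199]
tcp_rot: [0.703, 0.711, -0.0, -0.003]
wrist_force: [0.6, -1.5, 0.8]
grip_width: 0.378
```

Run:
```python
from h import *
import cv2
s,M=tool();print(s["moment"])
a=robot.capture("scene")[:,:,::-1];cv2.imwrite("pics/s10.png",cv2.resize(a[230:280,360:430],None,fx=11,fy=11,interpolation=cv2.INTER_CUBIC))
a=robot.capture("top")[:,:,::-1];cv2.imwrite("pics/t10.png",cv2.resize(a[190:270,370:450],None,fx=7,fy=7,interpolation=cv2.INTER_CUBIC))
```

```text
t 25.3 pos [0.5121 0.0111 0.1199] x [-0.011  1.     0.003] z [-0.004  0.003 -1.   ] yaw 90.65 j [-0.137  0.259 -0.31   1.007  0.003 -0.148] F [ 0.63 -1.51  0.83] g 0.378
[-0.40713062 -0.3222703  -0.15164081]
```

View pics/s10.png

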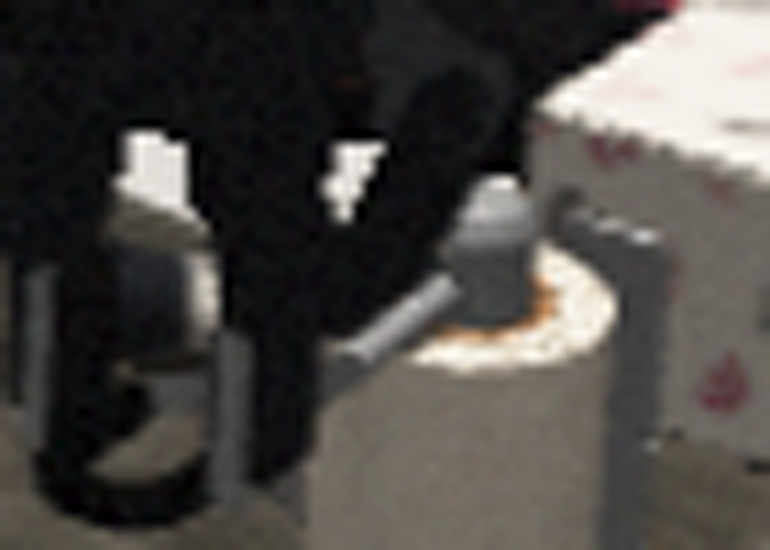

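View pics/t10.png

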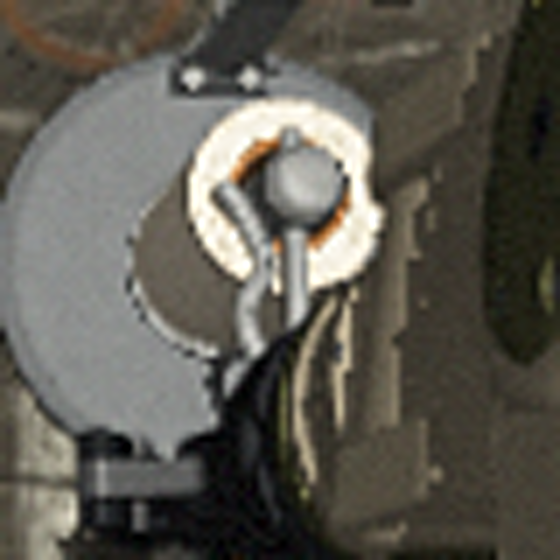

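Call:
play_rows:
  series: "0 0.005 0 0 0.02; 0 0.005 0 0 0.02; 0 0.005 0 0 0.02; 0 0.005 0 0 0.02; 0 0 0 0 0.02"

```text
t: 25.9
tool_pos: [0.5286, 0.0116, 0.1189]
tcp_rot: [0.703, 0.711, -0.003, -0.005]
wrist_force: [-6.9, -2.4, 4.1]
grip_width: 0.377
```

Call:
play_rows:
  series: "0 0.005 0 0 0.02; 0 0.005 0 0 0.02; 0 0.005 0 0 0.02; 0 0.004 0 0 0.02; 0 0 0 0 0.02; 0 0 0 0 0.02"

```text
t: 26.5
tool_pos: [0.5506, 0.0117, 0.1198]
tcp_rot: [0.703, 0.711, -0.0, -0.003]
wrist_force: [0.4, -2.2, 1.5]
grip_width: 0.377
```

Run:
```python
from h import *
import cv2
s,M=tool();print(s["moment"])
a=robot.capture("scene")[:,:,::-1];cv2.imwrite("pics/s11.png",cv2.resize(a[230:280,360:430],None,fx=11,fy=11,interpolation=cv2.INTER_CUBIC))
a=robot.capture("top")[:,:,::-1];cv2.imwrite("pics/t11.png",cv2.resize(a[190:270,370:450],None,fx=7,fy=7,interpolation=cv2.INTER_CUBIC))
```

```text
t 26.5 pos [0.5506 0.0117 0.1198] x [-0.012  1.     0.003] z [-0.004  0.003 -1.   ] yaw 90.66 j [-0.126  0.329 -0.213  1.034  0.003 -0.138] F [ 0.38 -2.18  1.46] g 0.377
[-0.43418324 -0.11536076 -0.14986439]
```

View pics/s11.png

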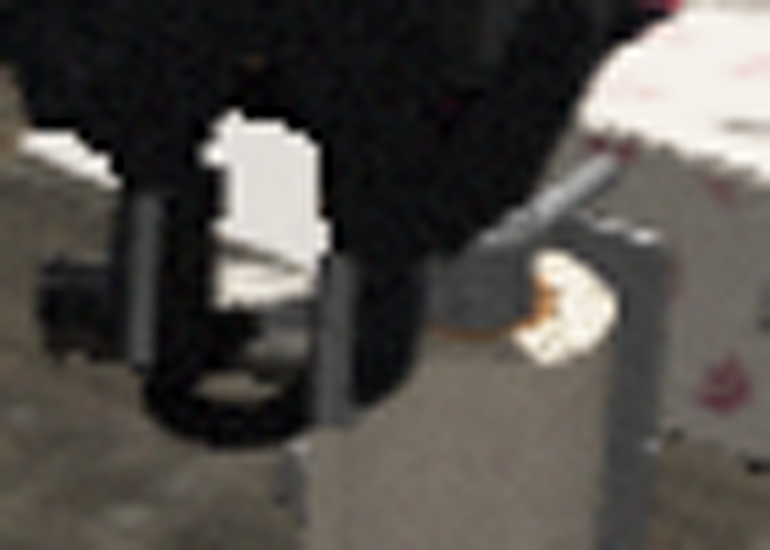

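View pics/t11.png

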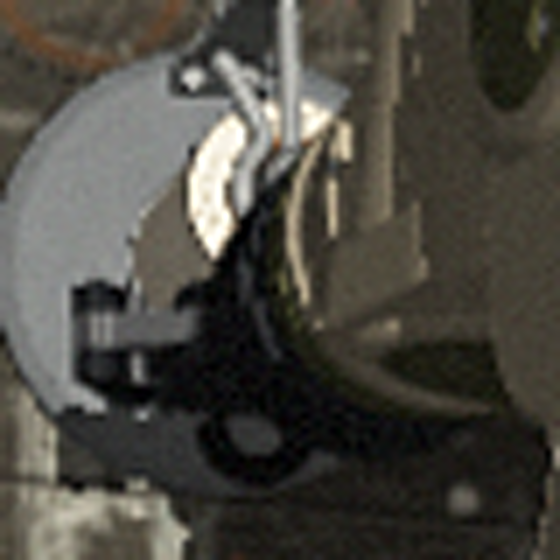

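Call:
play_rows:
  series: "0 0 0 0 0.055; 0 0 0 0 0.06; 0 0 0 0 0.06; 0 0 0 0 0.06; 0 0 -0.02 0 0.06; 0 0 -0.04 0 0.06; 0 0 -0.04 0 0.06; 0 -0.04 -0.02 0 0.06; 0 -0.04 0 0 0.06; -0.04 -0.04 0 0 0.06; -0.04 0 0 0 0.06; 0 0 0 0 0.06; 0 0 0 0 0.06"

```text
t: 27.9
tool_pos: [0.4361, -0.0659, 0.2402]
tcp_rot: [0.704, 0.71, -0.0, -0.003]
wrist_force: [0.1, 0.7, -0.5]
grip_width: 0.701
```

Run:
```python
from h import *
import cv2
s,M=tool()
a=robot.capture("scene")[:,:,::-1];cv2.imwrite("pics/s12f.png",a);cv2.imwrite("pics/s12.png",cv2.resize(a[230:280,360:430],None,fx=11,fy=11,interpolation=cv2.INTER_CUBIC))
a=robot.capture("top")[:,:,::-1];cv2.imwrite("pics/t12f.png",a);cv2.imwrite("pics/t12.png",cv2.resize(a[180:260,370:450],None,fx=7,fy=7,interpolation=cv2.INTER_CUBIC))
```

```text
t 27.9 pos [ 0.4361 -0.0659  0.2402] x [-0.009  1.     0.004] z [-0.005  0.004 -1.   ] yaw 90.52 j [-0.334  0.056 -0.249  1.272  0.002 -0.343] F [ 0.1   0.69 -0.47] g 0.701
```

View pics/s12.png

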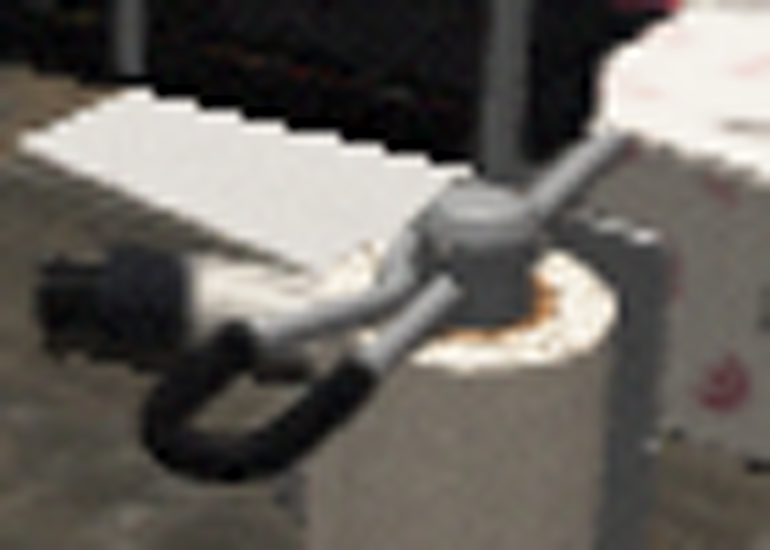

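View pics/t12.png

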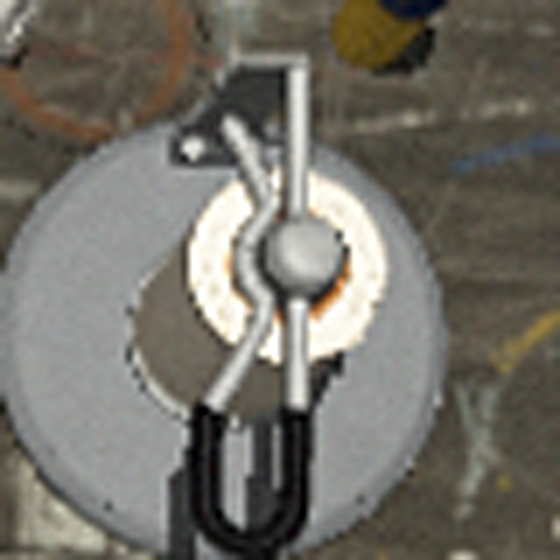

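View pics/t12f.png

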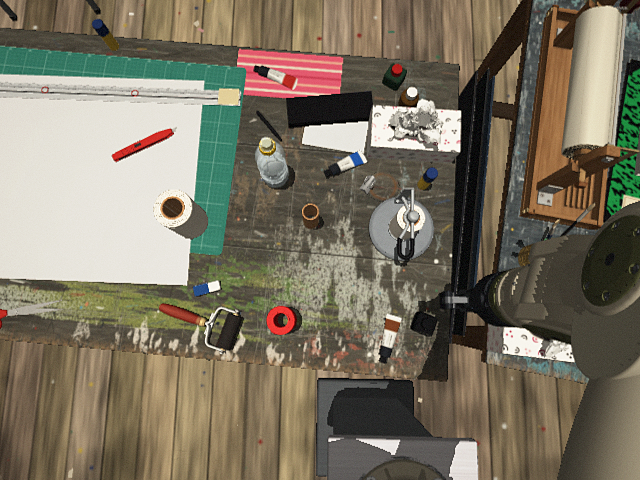

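Run:
```python
from h import *
f=lambda x,o:o+(x-3)/7
print(ray("top",f(298,370),f(58,180),.124),ray("top",f(250,370),f(553,180),.124))
robot.sign_off()
```

```text
[ 0.67130104 -0.00359289  0.124     ] [0.52435061 0.01273016 0.124     ]
the job is handed in; nothing more can be done
```

The job is handed in. The smaller white roll is down on the spindle's seat, and the hitch-pin clip is locked through the cross hole.

- **Roll:** I gripped it from above and lowered it until I felt contact (about 16 N). The pictures show it sitting flat on the seat with the spindle standing clear above it.
- **Clip:** It went in from the robot's side. There was about 7 N of resistance mid-push as the spring leg spread, then almost none once it was home. The final pictures show the straight leg through the spindle and the bow around it.
- **Clip position check:** The loop end measured where it should, within about 1 mm (x = 0.524 m). The tip read 0.671 m against the expected 0.666 m, and about 1 to 3 mm off in y. These are single-camera readings good to a few millimetres, so I accepted them.
- **Other things:** In the last top picture they are where they were, and the gripper was clear of everything.
- **One slip:** On the first approach the last joint reached its range end and held there, tilting the tool by about 5°. I straightened it to within half a degree before touching anything. The simulated time was about 28 s of the 61 s allowed.

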